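# Seat the impeller of a racking pump and hold it home

## Task

The cellar's racking pump stands open on the bench, shaft up, and its steel impeller lies on the rubber mat beside it. Pick the impeller up, lower it hub upwards over the shaft, turn it until the splines mesh and slide it fully home against the spring of the seal; press gently, never forcing it, and leave the cover, the cap nut and the bottle where they are. The spring would lift the impeller off again, so finish while still holding it pressed home, ready for the cap nut.

Things in the scene. Friction and masses are not known exactly. Their poses are not given: they have to be found in the camera images.
- impeller: Loose stainless impeller, 0.36 to 0.54 kg, flat on the mat. Origin: centre of its underside, z up. Disc 96 mm across, 4 mm thick; six swept vanes reach 16 mm above the underside. Hexagonal hub 36 mm across flats up to 48 mm: grip two flats of its free upper 32 mm. Bore right through with six splineways 60 deg apart, one to each hex corner; x along a splineway, y square to two flats.
- hub_nose (a point): Centre of the impeller hub's top face, 48 mm above the impeller's underside; axes as the impeller's. The bore here is 18.4 mm across between its inner splines.
- mat: Fixed black rubber mat, 130 x 130 x 4 mm, on the bench under the impeller; origin at the centre of its underside. Pump and mat may change sides.
- pump: Fixed pump standing on its grey motor (124 mm across); origin at the centre of its foot, z up. On top an open stainless bowl, 128 mm inside, floor 150 mm and rim 190 mm above the bench, rim 158 mm across. Terminal box and outlet pipe stand out sideways below the rim, up to 130 mm from the axis. The upright shaft stands in the middle of the bowl.
- shoulder (a point): On the shaft's axis, level with its shoulder (28 mm across), 160 mm above the bench: home is when the impeller's underside lies on it. Frame turns with the shaft: z up, x along one spline. The splines mesh when the x axes of impeller and shoulder are a multiple of 60 deg apart, with about 9 deg and 0.9 mm play each way. 
- spline_end (a point): On the shaft's axis at the upper end of its six splines, 24 mm above the shoulder (23 mm across their tips, each 3.2 mm wide); axes as point shoulder. An impeller that is not meshed stops with its underside here. Above, a smooth pilot 16.6 mm across and 8 mm long tapers over 5 mm to the thread.
- shaft_tip (a point): Tip of the shaft's threaded stub, 12 mm across, 62 mm above the shoulder; when the impeller is home it stands 14 mm out of the hub. The shaft turns with the motor, with a drag of 0.12 N m: pressed on hard (over 10 N) while unmeshed it is dragged round with the impeller; once meshed it follows it.
- seal (a joint): Black spring-loaded seal ring, 37 mm across, around the shoulder. 0 = free, its face 5 mm above the shoulder; grows (m) as the impeller pushes it down, 0.005 with the impeller home. Its spring pushes up with 8 N free, 14 N at home: more than the impeller's weight, so the hand must keep pressing down, with 12 to 25 N. Pressing with over 40 N would harm the seal and splines.
- cover: Bystander: loose round stainless front cover of the pump, 156 mm across, inlet stub upwards, 59 mm high in all; origin at the centre of its underside. Leave alone.
- cap_nut: Bystander: loose steel domed hexagonal nut, 19 mm across flats, 21 mm high; origin at the centre of its underside. Leave alone.
- wine_bottle: Bystander: full dark half bottle of wine standing upright, 62 mm across, 240 mm high; origin at the centre of its underside. Leave alone.

How it is judged:
On the way, in this order (a step that is already met when the one before it is completed fails the run):
1. the impeller is carried over the pump, its underside above the splines (horizontal distance between impeller and shoulder below 0.03 m and z of impeller in the frame of shoulder above 0.025 m and contact force between the fingers and impeller above 1 N), for 0.2 s.
2. the splines have meshed: the hub is well down over them, square on the shaft (horizontal distance between impeller and shoulder below 0.003 m and angle between impeller's own z axis and vertical below 0.1 rad and z of impeller in the frame of shoulder below 0.018 m), for 0.2 s.
At the end, for the whole second after the job is handed in: The impeller is meshed and home: its underside within 1.2 mm of the shaft's shoulder, centred within 2.5 mm, upright within 0.05 rad, the seal ring pressed down by more than 3.8 mm; the fingers still hold and press it (more than 3 N) through the last second (z of impeller in the frame of shoulder below 0.0012 m and horizontal distance between impeller and shoulder below 0.0025 m and angle between impeller's own z axis and vertical below 0.05 rad and value of joint seal above 0.0038 m and contact force between the fingers and impeller above 3 N); the arm keeps its last pose, push and grip.
It fails at once if the impeller was forced or dropped: more than 50 N between impeller and pump (contact force between impeller and pump above 50 N).
It fails at once if the cover was moved by more than 20 mm (distance of cover from where it was at the start of the episode above 0.02 m).
It fails at once if the cap nut was moved by more than 20 mm (distance of cap_nut from where it was at the start of the episode above 0.02 m).
It fails at once if the wine bottle was moved by more than 20 mm (distance of wine_bottle from where it was at the start of the episode above 0.02 m).
It also fails if it takes over 54 s, if anything falls off the work surface, if the arm or the gripper's body presses on something with over 40 N, if the wrist force passes 120 N, or if a joint passes its speed limit or range.

## Robot

A 7-joint arm with a two-finger parallel gripper is mounted at the origin on the work surface. World frame = base frame: x ahead of the robot, y to its left, z up, the work surface at z = 0. Lengths are in m, angles in rad, forces in N, time in s.
With the tool pointing down it reaches from about 0.425 to 0.875 m from the base axis. Payload 4.7 kg.
Tool frame: the origin (TCP) lies midway between the tips of the shut fingers; the grasp point (between the pads) lies 19 mm behind it; z points along the fingers, y is the line along which they close (so a half turn about z gives the same grasp; the last joint's range is limited). The gripper opens to 87 mm and grips with 3 to 60 N. Pads are 19 mm wide; open, the fingers measure 117 mm over their backs; the gripper's body (75 mm by 190 mm) begins 51 mm behind the grasp point.
Start: joints at [1.181, 0.321, -0.07, 1.45, 0.023, 1.371, -0.057], TCP at [0.255, -0.598, 0.223] pointing down, gripper open.
Joint ranges: [-2.86, 2.86], [-0.3, 2.09], [-1.38, 1.24], [0.06, 2.45], [-1.56, 4.7], [0.09, 2.05], [-2.69, 2.69]. Speed limits (rad/s): [2.57, 2.57, 3.14, 3.14, 3.14, 3.14, 3.14].

## Interface

Orientations are given as a rotation vector (axis times angle).
In Python, from bench import ctrl gives the robot as it stands.
- The arm moves only by the shell command python3 inch.py FILE [FORCE], which reads ROWS from the file FILE. ROWS is a JSON object whose key "ticks" holds a list of rows, 1 to 20 of them, each of 5 numbers: dx, dy, dz in shares of 500 mm (1.0 is 500 mm), then a turn about the tool's z in a scale on which 1.0 is 2 rad, then the opening from 0.0 (shut) to 1.0 (fully open); each row is the pose to reach, as a shift and turn from the pose commanded when the command began, along the tool's axes at that moment; what a row does not reach only later rows make up. A row lasts 1/10 s, in which the tool goes at most 0.05 m and 0.15 rad, less where a joint would pass 70% of its speed; a pose out of reach is approached as far as the arm can. The fingers move at their own pace and stop on an object; FORCE is the grip in N (left out, the last holds). Time passes only in rows, so rows that do not move let the fingers close. It prints the time, the measured TCP pose, the force, the opening and the grip force at its end. Input that does not fit is refused with a message, and nothing moves.
- ctrl.get_state(): the state, without advancing time (a new reading comes with each control period).
- ctrl.get_image(name): name is "scene" or "top"; returns the picture (384x512x3 uint8, red, green, blue); there is no depth.
- ctrl.camera_model(name): a dict with "vertical_fov" (degrees; the focal length in pixels is half the picture's height over the tangent of half this angle, whatever the lens; pixels are square), "cx", "cy" (the principal point, pixels), "rvec" (rotation vector, rad) and "tvec" (3), from world to camera coordinates, as OpenCV has them. Camera axes: x right, y down, z forward; pixel columns grow to the right and rows downward; lengths in m; the calibration is good to about 2 mm. A picture is of the moment at which its call begins. camera_model takes no time and is no camera call.
- ctrl.close_job(): hands the job in; it is judged then, once.
The state is a dict: "time": time; "joint_positions": joint angles; "qd": joint speeds; "joint_torque": joint torques, N m; "position": TCP position; "tool_rot": TCP orientation; "ft_force": force on the tool from outside, world axes, zero at the start; "torque": the same for the moment, N m; "grip_width": opening from 0.0 (shut) to 1.0 (fully open); "grip_force": force on a finger pad.
Only numpy, scipy, OpenCV 4.12 (cv2) and the standard library are available. Lean on these libraries where they do the work, as an engineer would, in place of code of your own. Each camera call takes 0.05 s, during which the arm holds its last target. There are 200 camera calls.

## Working session

There is one attempt and no reset: what is moved stays moved. The work goes in short steps, Python scripts to look and compute and a shell command to move; the robot and the scene stay as the last step left them, time stands still between calls to the robot, and variables do not carry over. Pictures are saved under pics/ and viewed, at most 10 in all, crops included, and the job is handed in when it is done.

```bash
ls; mkdir -p pics; python3 - <<'E'
from bench import ctrl
import cv2
s=ctrl.get_state();print(s)
for n in("scene","top"):
    im=ctrl.get_image(n);cv2.imwrite(f"pics/{n}0.png",im[:,:,::-1]);print(n,ctrl.camera_model(n))
E
```

```text
bench.py
inch.py
pics
{'time': 0.0, 'joint_positions': array([ 1.18110797,  0.32183877, -0.07007383,  1.45170377,  0.02259765,
        1.37076389, -0.05690364]), 'qd': array([ 0.00043867,  0.00014665, -0.00089023, -0.00061036,  0.00013195,
        0.00012952, -0.00022552]), 'joint_torque': array([-2.47310209e-05, -4.91294539e+01, -4.03822884e-01, -3.12527204e+01,
       -6.39894395e-02,  4.36927029e-02,  1.72765772e-04]), 'position': array([ 0.25511815, -0.59723655,  0.22143673]), 'tool_rot': array([-3.07594928e+00, -6.29620785e-01,  7.58183406e-04]), 'ft_force': array([0.31104379, 0.0115923 , 0.97798523]), 'torque': array([-0.00942983, -0.00255485,  0.00010171]), 'grip_force': 0.0, 'grip_width': 0.999926785936547}
scene {'vertical_fov': 53.79745173795446, 'cx': 261.8725483594714, 'cy': 190.6401761687147, 'rvec': array([ 1.08244589,  2.43864908, -0.94902441]), 'tvec': array([ 0.39757717, -0.20697857,  1.24462391])}
top {'vertical_fov': 45.22917706910537, 'cx': 261.55238354626715, 'cy': 183.3697430951605, 'rvec': array([ 1.92672166, -2.29860527,  0.23310954]), 'tvec': array([0.09245111, 0.62267312, 1.08847167])}
```

View pics/top0.png

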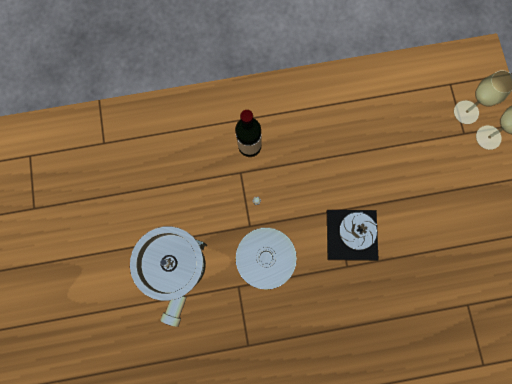

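View pics/scene0.png

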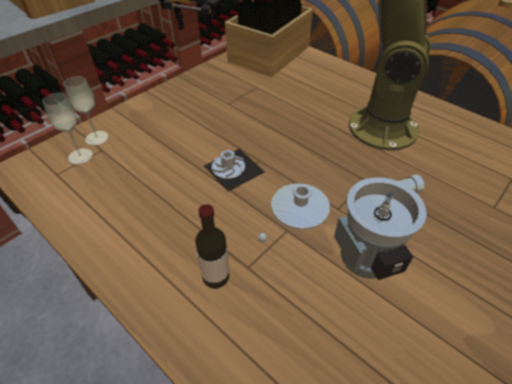

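Top view: pump bowl at about (168,263), cover (266,258), nut (256,200), bottle (248,135), mat with impeller hub about (361,229). Zooming in.

```bash
cat > h.py <<'E'
import cv2,numpy as np
from bench import ctrl
from scipy.spatial.transform import Rotation as R
def cam(n):
    m=ctrl.camera_model(n);f=192/np.tan(np.radians(m['vertical_fov'])/2)
    return np.array([[f,0,m['cx']],[0,f,m['cy']],[0,0,1]]),R.from_rotvec(m['rvec']).as_matrix(),np.array(m['tvec'])
def back(n,u,v,z):
    K,Rm,t=cam(n);d=Rm.T@np.linalg.solve(K,[u,v,1]);c=-Rm.T@t
    return c+d*(z-c[2])/d[2]
def proj(n,p):
    K,Rm,t=cam(n);q=K@(Rm@np.asarray(p)+t);return q[:2]/q[2]
def crop(im,u,v,w=50,h=37.5,s=8):
    M=np.float64([[s,0,-s*(u-w/2)],[0,s,-s*(v-h/2)]])
    return cv2.warpAffine(im,M,(int(w*s),int(h*s)),flags=cv2.INTER_CUBIC)
E
python3 - <<'E'
from h import *
t=cv2.imread('pics/top0.png');s=cv2.imread('pics/scene0.png')
g=np.vstack([np.hstack([crop(t,359,230),crop(t,168,263)]),np.hstack([crop(s,229,163),crop(s,384,210)])])
cv2.imwrite('pics/z0.png',g)
for n in("scene","top"):
  K,Rm,tt=cam(n);print(n,-Rm.T@tt)
print(back('top',361,229,.052),back('top',168,263,.22),back('scene',384,203,.22),back('scene',229,152,.052))
E
```

```text
scene [1.01510771 0.3626991  0.76681295]
top [0.39838991 0.02007194 1.19244379]
[ 0.47509421 -0.24032625  0.052     ] [0.46473402 0.20871706 0.22      ] [0.4982214  0.22411664 0.22      ] [ 0.46691149 -0.24182079  0.052     ]
```

View pics/z0.png

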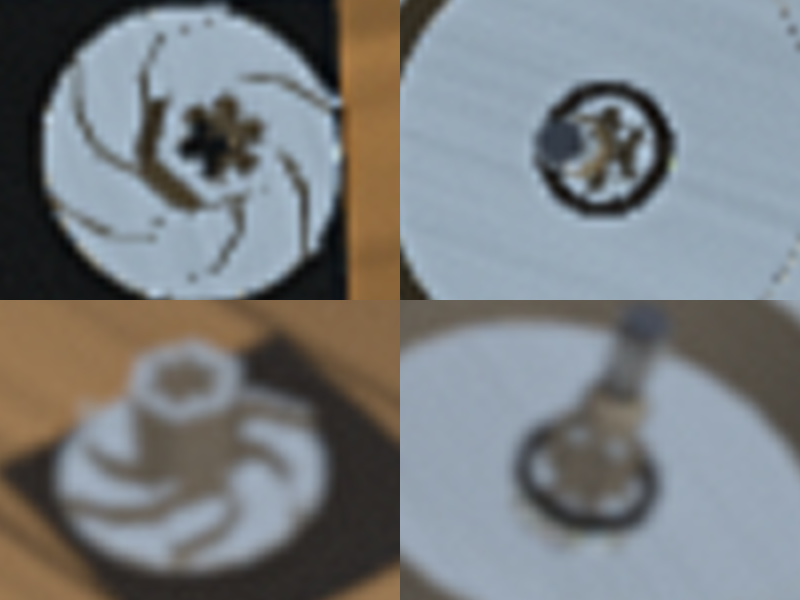

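```bash
cat > a.py <<'E'
from h import *
P=dict(hub=[('top',361.5,228.4,.052),('scene',227.4,154.4,.052)],tip=[('top',163.1,262.1,.222),('scene',389.4,193.5,.222)],seal=[('top',168.7,262.8,.165),('scene',382.5,213.0,.165)])
for k,v in P.items():
    for a in v: print(k,a[0],back(*a).round(4))
def phase(im,n,c,z,r):
    a=np.radians(np.arange(0,360,1));p=np.array([proj(n,[c[0]+r*np.cos(x),c[1]+r*np.sin(x),z]) for x in a],np.float32)
    g=cv2.remap(im,p[:,0].reshape(1,-1),p[:,1].reshape(1,-1),cv2.INTER_CUBIC)[0].mean(1)
    h=np.fft.rfft(g)/360; return g,np.degrees(np.angle(h[6]))/-6, abs(h[[1,2,3,5,6,7,12]]).round(1)
E
python3 - <<'E'
from a import *
I={n:cv2.imread(f'pics/{n}0.png') for n in('top','scene')}
for n,i in(('top',0),('scene',1)):
    c=back(*P['hub'][i])
    for r in(.0095,.0105,.0115):
        g,p,h=phase(I[n],n,c,.052,r);print('hub',n,r,'dark at',round((p+30)%60,1),h)
    s=back(*P['seal'][i])
    for z in(.184,):
      for r in(.0095,.0105,.0115,.0125):
        g,p,h=phase(I[n],n,s,z,r);print('shaft',n,r,'bright',round(p%60,1),'dark',round((p+30)%60,1),h)
# rectified views: hub (top), spline_end (top), shoulder(top) , scene spline
o=[]
def rect(n,c,z,w=.05,N=400):
    x=(np.arange(N)/N-.5)*w; X,Y=np.meshgrid(c[0]-x*-1,c[1]-x)
    K,Rm,t=cam(n);q=np.stack([X,Y,np.full_like(X,z)],-1)@Rm.T+t;q=q@K.T
    return cv2.remap(I[n],(q[...,0]/q[...,2]).astype(np.float32),(q[...,1]/q[...,2]).astype(np.float32),cv2.INTER_CUBIC)
def deco(im,ph,s=8000):
    for k in range(6):
        a=np.radians(ph+60*k);u=np.array([np.cos(a),-np.sin(a)])
        cv2.line(im,*[tuple(int(v) for v in 200+u*r*s) for r in(.012,.016)],(0,0,255),1)
    for r in(9.2,11.5):cv2.circle(im,(200,200),int(r*8),(0,200,0),1)
    return im
hc=back(*P['hub'][0]);sc=back(*P['seal'][0])
out=[]
for n,c,z,r in(('top',hc,.052,.0105),('top',sc,.184,.0105),('scene',back(*P['hub'][1]),.052,.0105),('scene',back(*P['seal'][1]),.184,.0105)):
    g,p,h=phase(I[n],n,c,z,r);out.append(cv2.resize(deco(rect(n,c,z),p+30),(300,300)))
cv2.imwrite('pics/r0.png',np.vstack([np.hstack(out[:2]),np.hstack(out[2:])]))
E
```

```text
hub top [ 0.4763 -0.2419  0.052 ]
hub scene [ 0.4772 -0.2379  0.052 ]
tip top [0.4682 0.2181 0.222 ]
tip scene [0.4709 0.22   0.222 ]
seal top [0.4686 0.2178 0.165 ]
seal scene [0.4728 0.2217 0.165 ]
hub top 0.0095 dark at 34.8 [ 7.7  3.2  0.5  3.6 17.9  3.2  1.7]
hub top 0.0105 dark at 35.2 [ 3.9  2.7  2.3  3.5 24.   5.5  1.9]
hub top 0.0115 dark at 35.6 [ 3.7  2.2  2.8  2.9 26.8  7.   2.1]
shaft top 0.0095 bright 38.0 dark 8.0 [ 1.4 14.1 11.4 19.4  8.1  1.6  2. ]
shaft top 0.0105 bright 37.6 dark 7.6 [ 2.5 19.3  4.9 17.1  5.2  9.2  2. ]
shaft top 0.0115 bright 34.6 dark 4.6 [10.8 20.   5.3  9.3  1.9 13.2  1.4]
shaft top 0.0125 bright 13.8 dark 43.8 [22.6 13.3 15.4  0.7  2.1 11.7  1.3]
hub scene 0.0095 dark at 35.0 [5.2 1.4 0.6 1.3 1.  0.6 0.1]Traceback (most recent call last):
  File "<stdin>", line 6, in <module>
  File "a.py", line 6, in phase
    a=np.radians(np.arange(0,360,1));p=np.array([proj(n,[c[0]+r*np.cos(x),c[1]+r*np.sin(x),z]) for x in a],np.float32)
                                                 ~~~~^^^^^^^^^^^^^^^^^^^^^^^^^^^^^^^^^^^^^^^^^
  File "h.py", line 11, in proj
    K,Rm,t=cam(n);q=K@(Rm@np.asarray(p)+t);return q[:2]/q[2]
           ~~~^^^
  File "h.py", line 5, in cam
    m=ctrl.camera_model(n);f=192/np.tan(np.radians(m['vertical_fov'])/2)
ValueError: time passes only in moves, steps and waits
```

```bash
sed -i 's/^def cam/from functools import cache\n@cache\ndef cam/' h.py; python3 - <<'E'
from a import *
I={n:cv2.imread(f'pics/{n}0.png') for n in('top','scene')}
def rect(n,c,z,w=.05,N=400):
    x=(np.arange(N)/N-.5)*w; X,Y=np.meshgrid(c[0]+x,c[1]-x)
    K,Rm,t=cam(n);q=np.stack([X,Y,np.full_like(X,z)],-1)@Rm.T+t;q=q@K.T
    return cv2.remap(I[n],(q[...,0]/q[...,2]).astype(np.float32),(q[...,1]/q[...,2]).astype(np.float32),cv2.INTER_CUBIC)
def deco(im,ph,s=8000):
    for k in range(6):
        a=np.radians(ph+60*k);u=np.array([np.cos(a),-np.sin(a)])
        cv2.line(im,*[tuple(int(v) for v in 200+u*r*s) for r in(.012,.016)],(0,0,255),1)
    for r in(9.2,11.5):cv2.circle(im,(200,200),int(r*8),(0,200,0),1)
    return im
out=[]
for n,k,i,z in(('top','hub',0,.052),('top','seal',0,.184),('scene','hub',1,.052),('scene','seal',1,.184)):
    c=back(*P[k][i]);out.append(cv2.resize(deco(rect(n,c,z),35 if k=='hub' else 8),(300,300)))
cv2.imwrite('pics/r0.png',np.vstack([np.hstack(out[:2]),np.hstack(out[2:])]))
E
```

```text
hub top [ 0.4763 -0.2419  0.052 ]
hub scene [ 0.4772 -0.2379  0.052 ]
tip top [0.4682 0.2181 0.222 ]
tip scene [0.4709 0.22   0.222 ]
seal top [0.4686 0.2178 0.165 ]
seal scene [0.4728 0.2217 0.165 ]
```

View pics/r0.png

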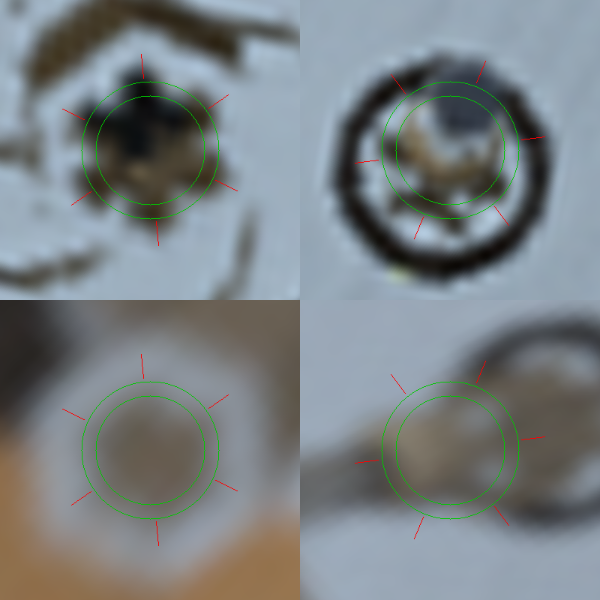

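```bash
cat > rend.py <<'E'
from a import *
from scipy.optimize import minimize
S=8
def circ(r,n=72): a=np.linspace(0,2*np.pi,n,endpoint=False);return np.c_[r*np.cos(a),r*np.sin(a)]
def star(ph,core=8.9,tip=11.5,w=1.6):
    p=[]
    for k in range(6):
        c=np.radians(ph+60*k);R2=np.array([[np.cos(c),-np.sin(c)],[np.sin(c),np.cos(c)]])
        h=np.arcsin(w/core)
        arc=np.array([[core*np.cos(b),core*np.sin(b)] for b in np.linspace(h,np.pi/3-h,5)])
        p+=[(np.array([[tip,-w],[tip,w]]))@R2.T,arc@R2.T]
    return np.vstack(p)
def render(n,cx,cy,ph,ctr,w=36,h=30):
    im=np.full((h*S,w*S,3),0,np.uint8);K,Rm,t=cam(n)
    def poly(xy,z,col):
        X=np.c_[xy/1000+[cx,cy],np.full(len(xy),z)]@Rm.T+t;X=X@K.T;u=X[:,:2]/X[:,2:]
        u=(u-np.array(ctr)+[w/2,h/2])*S
        cv2.fillPoly(im,[np.round(u*16).astype(int)],col,cv2.LINE_AA,4)
    F=(200,190,175);B=(60,90,115);D=(10,10,12);T=(115,100,95)
    im[:]=F
    poly(circ(18.5),.165,D);poly(circ(14.5),.164,F)
    for z in np.arange(.160,.184,.001):poly(star(ph),z,B)
    poly(star(ph),.184,F)
    for z in np.arange(.184,.1921,.001):poly(circ(8.3),z,(110,140,160))
    for z in np.arange(.192,.197,.0005):poly(circ(8.3-2.3*(z-.192)/.005),z,F)
    for z in np.arange(.197,.2221,.001):poly(circ(6),z,T)
    im=cv2.GaussianBlur(im,(0,0),.5*S);return cv2.resize(im,(w,h),interpolation=cv2.INTER_AREA).astype(float)
def score(I,n,x,y,ph,ctr,w=36,h=30):
    o=cv2.getRectSubPix(I,(w,h),tuple(np.float32(ctr))).astype(float)
    r=render(n,x,y,ph,(ctr[0]+.5,ctr[1]+.5),w,h)
    m=(slice(6,-6),slice(8,-8));return np.corrcoef(o[m].ravel(),r[m].ravel())[0,1]
def fit(I,n,c0,ctr):
    b=[]
    for ph in range(0,60,5):
        q=minimize(lambda v:-score(I,n,v[0]/1000,v[1]/1000,ph,ctr),np.array(c0)*1000,method='Nelder-Mead',options=dict(maxfev=40,initial_simplex=np.array(c0)*1000+np.array([[0,0],[1.5,0],[0,1.5]])))
        b.append((-q.fun,ph,*q.x))
    b.sort(reverse=True);return b
E
python3 - <<'E'
from rend import *
for n,c0,ctr in(('top',(.4684,.218),(168,262)),('scene',(.471,.221),(383,208))):
    I=cv2.imread(f'pics/{n}0.png');b=fit(I,n,c0,ctr);print(n,[tuple(np.round(x,3)) for x in b])
    if n=='top':
        o=crop(I,*ctr,36,30,8);r=[cv2.resize(render(n,x[2]/1000,x[3]/1000,x[1],ctr).astype(np.uint8),None,fx=8,fy=8,interpolation=cv2.INTER_CUBIC) for x in (b[0],max(b,key=lambda x:-abs((x[1]-b[0][1]+30)%60-0)))]
        cv2.imwrite('pics/r1.png',np.hstack([cv2.resize(v,(260,216)) for v in [o]+r]))
E
```

```text
hub top [ 0.4763 -0.2419  0.052 ]
hub scene [ 0.4772 -0.2379  0.052 ]
tip top [0.4682 0.2181 0.222 ]
tip scene [0.4709 0.22   0.222 ]
seal top [0.4686 0.2178 0.165 ]
seal scene [0.4728 0.2217 0.165 ]
top [(np.float64(0.863), np.float64(40.0), np.float64(467.711), np.float64(217.666)), (np.float64(0.858), np.float64(35.0), np.float64(467.731), np.float64(217.594)), (np.float64(0.858), np.float64(45.0), np.float64(467.568), np.float64(217.712)), (np.float64(0.848), np.float64(30.0), np.float64(467.687), np.float64(217.614)), (np.float64(0.845), np.float64(50.0), np.float64(467.454), np.float64(217.686)), (np.float64(0.834), np.float64(25.0), np.float64(467.721), np.float64(217.576)), (np.float64(0.831), np.float64(55.0), np.float64(467.678), np.float64(217.621)), (np.float64(0.819), np.float64(20.0), np.float64(467.721), np.float64(217.652)), (np.float64(0.817), np.float64(0.0), np.float64(467.546), np.float64(217.593)), (np.float64(0.808), np.float64(15.0), np.float64(467.697), np.float64(217.55)), (np.float64(0.807), np.float64(5.0), np.float64(467.555), np.float64(217.646)), (np.flo
[... 340 characters left out ...]
), np.float64(30.0), np.float64(473.65), np.float64(222.72)), (np.float64(0.805), np.float64(50.0), np.float64(473.14), np.float64(222.342)), (np.float64(0.801), np.float64(25.0), np.float64(473.604), np.float64(222.799)), (np.float64(0.8), np.float64(55.0), np.float64(473.458), np.float64(222.503)), (np.float64(0.795), np.float64(0.0), np.float64(473.406), np.float64(222.513)), (np.float64(0.794), np.float64(20.0), np.float64(474.01), np.float64(222.84)), (np.float64(0.791), np.float64(5.0), np.float64(473.815), np.float64(222.562)), (np.float64(0.79), np.float64(15.0), np.float64(474.022), np.float64(222.829)), (np.float64(0.788), np.float64(10.0), np.float64(474.098), np.float64(222.82))]
```

View pics/r1.png

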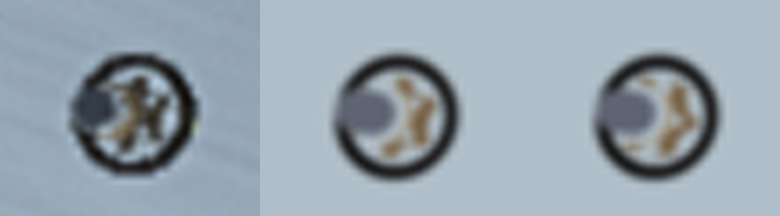

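Both cameras agree on shaft spline phase ≈39° (mod 60); the impeller splineway phase is ≈35°, so gripping flats at tool y = −55° needs a turn of about −0.208 rad. Moving above the impeller.

Units first: shifts go in shares of 500 mm and turns go in shares of 2 rad. So 0.343 m / 0.5 = 0.686, -0.05 m / 0.5 = -0.1, -0.208 rad / 2 = -0.104.

```bash
echo '{"ticks": [[0.06, -0.04, 0, -0.01, 1], [0.14, -0.1, 0, -0.025, 1], [0.22, -0.16, 0.02, -0.04, 1], [0.3, -0.22, 0.04, -0.05, 1], [0.38, -0.28, 0.06, -0.065, 1], [0.46, -0.33, 0.08, -0.08, 1], [0.54, -0.38, 0.1, -0.09, 1], [0.62, -0.44, 0.14, -0.1, 1], [0.67, -0.47, 0.18, -0.104, 1], [0.686, -0.482, 0.2, -0.104, 1], [0.686, -0.482, 0.2, -0.104, 1], [0.686, -0.482, 0.2, -0.104, 1], [0.686, -0.482, 0.2, -0.104, 1]]}' > mv.in && python3 inch.py mv.in 20
cat > st.py <<'E'
from h import *
import sys
def goal(x,y,z,yaw):  # yaw: world dir of tool y, deg
    s=ctrl.get_state();Rt=R.from_rotvec(s['tool_rot']).as_matrix()
    d=Rt.T@(np.array([x,y,z])-s['position']);a=np.degrees(np.arctan2(Rt[1,1],Rt[0,1]))
    print('t',round(s['time'],2),'pos',s['position'].round(4),'yaw',round(a,2),'tilt',np.degrees(np.arccos(-Rt[2,2])).round(2),'F',s['ft_force'].round(1),'j',s['joint_positions'].round(2))
    print('move',d.round(4),'turn',round(-np.radians((yaw-a+90)%180-90),4))
if __name__=='__main__':goal(*map(float,sys.argv[1:5]))
E
python3 st.py .4765 -.2409 .022 -55
```

```text
time: 1.4
position: [0.4755, -0.2439, 0.1234]
tool_rot: [2.996, 0.94, 0.0]
ft_force: [-0.2, 0.3, 0.7]
grip_width: 1.0
grip_force: 0.0
t 1.4 pos [ 0.4755 -0.2439  0.1234] yaw -55.15 tilt 0.1 F [-0.2  0.3  0.7] j [ 0.77  0.17 -0.37  1.85  0.07  1.13 -0.59]
move [ 0.0025 -0.0021  0.1014] turn -0.0026
```

To row units: 0.0985 m / 0.5 = 0.197, 0.097 m / 0.5 = 0.194.

```bash
echo '{"ticks": [[0.002, -0.002, 0.04, 0, 1], [0.004, -0.004, 0.09, 0, 1], [0.005, -0.004, 0.14, 0, 1], [0.005, -0.004, 0.18, 0, 1], [0.005, -0.004, 0.194, 0, 1], [0.005, -0.004, 0.197, 0, 1], [0.005, -0.004, 0.197, 0, 1], [0.005, -0.004, 0.197, 0, 0.8], [0.005, -0.004, 0.197, 0, 0.6], [0.005, -0.004, 0.197, 0, 0.4], [0.005, -0.004, 0.197, 0, 0.3], [0.005, -0.004, 0.197, 0, 0.2], [0.005, -0.004, 0.197, 0, 0.2], [0.005, -0.004, 0.197, 0, 0.2], [0.005, -0.004, 0.197, 0, 0.2], [0.005, -0.004, 0.197, 0, 0.2]]}' > mv.in && python3 inch.py mv.in 20
python3 st.py .4765 -.2409 .0235 -55
```

```text
time: 3.0
position: [0.477, -0.2383, 0.024]
tool_rot: [2.996, 0.946, -0.0]
ft_force: [0.2, 0.2, 0.0]
grip_width: 0.415
grip_force: 19.9
t 3.0 pos [ 0.477  -0.2383  0.024 ] yaw -54.95 tilt 0.0 F [0.2 0.2 0. ] j [ 0.74  0.29 -0.37  1.94  0.13  0.94 -0.65]
move [-0.0019  0.0018  0.0005] turn 0.0008
```

Opening 36 mm: hub gripped on its flats. Firm the grip and lift.

To row units: -0.24 m / 0.5 = -0.48, -0.02 m / 0.5 = -0.04.

```bash
echo '{"ticks": [[0, 0, 0, 0, 0], [0, 0, 0, 0, 0], [0, 0, -0.01, 0, 0], [0, 0, -0.04, 0, 0], [0, 0, -0.1, 0, 0], [0, 0, -0.17, 0, 0], [0, 0, -0.24, 0, 0], [0, 0, -0.31, 0, 0], [0, 0, -0.38, 0, 0], [0, 0, -0.44, 0, 0], [0, 0, -0.47, 0, 0], [0, 0, -0.48, 0, 0], [0, 0, -0.48, 0, 0]]}' > mv.in && python3 inch.py mv.in 55
python3 st.py .4684 .218 .262 -51; python3 - <<'E'
from h import *
for n in("scene","top"):
    im=ctrl.get_image(n);cv2.imwrite(f"pics/{n}1.png",im[:,:,::-1])
s=ctrl.get_state()['position'];
t=cv2.imread('pics/top1.png');S=cv2.imread('pics/scene1.png')
a=proj('top',s+[0,0,-.02]);b=proj('scene',s+[0,0,-.02]);print(a,b)
cv2.imwrite('pics/z1.png',np.hstack([crop(t,*a,80,80,5),crop(S,*b,80,80,5)]))
E
```

```text
time: 4.3
position: [0.4767, -0.2381, 0.2637]
tool_rot: [-2.995, -0.946, 0.001]
ft_force: [-0.4, 0.2, -5.3]
grip_width: 0.411
grip_force: 54.9
t 4.3 pos [ 0.4767 -0.2381  0.2637] yaw -54.94 tilt 0.04 F [-0.4  0.2 -5.3] j [ 0.78  0.07 -0.38  1.67  0.03  1.41 -0.57]
move [ 0.2552 -0.3781  0.0017] turn -0.0687
[378.8877401  219.04203304] [223.53269232  96.10125588]
```

View pics/z1.png

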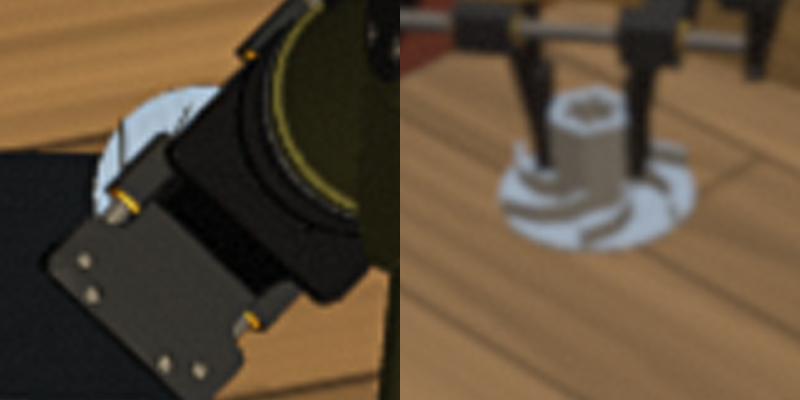

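Scene crop: hub top face centre at about pixel (221.9,78.1), upright between the fingers. Carry it over the pump, hovering above the tip.

To row units: -0.3805 m / 0.5 = -0.761, -0.379 m / 0.5 = -0.758, -0.07 rad / 2 = -0.035.

```bash
python3 - <<'E'
from h import *
print(back('scene',221.9,78.1,.2917))
for c in [(266,258),(248,135),(256,200)]:print(back('top',*c,.03))
E
echo '{"ticks": [[0.02, -0.03, 0, 0, 0], [0.06, -0.09, 0, 0, 0], [0.1, -0.15, 0, -0.005, 0], [0.14, -0.21, 0, -0.01, 0], [0.18, -0.27, 0, -0.015, 0], [0.22, -0.33, 0, -0.02, 0], [0.26, -0.39, 0, -0.025, 0], [0.3, -0.45, 0, -0.03, 0], [0.34, -0.51, 0, -0.035, 0], [0.38, -0.57, 0, -0.035, 0], [0.42, -0.63, 0, -0.035, 0], [0.46, -0.69, 0, -0.035, 0], [0.49, -0.73, 0, -0.035, 0], [0.508, -0.758, 0, -0.035, 0], [0.513, -0.761, 0, -0.035, 0], [0.513, -0.761, 0, -0.035, 0], [0.513, -0.761, 0, -0.035, 0], [0.513, -0.761, 0, -0.035, 0]]}' > mv.in && python3 inch.py mv.in
python3 st.py .470 .220 .262 -51; python3 - <<'E'
from h import *
for n in("scene","top"):
    im=ctrl.get_image(n);cv2.imwrite(f"pics/{n}2.png",im[:,:,::-1])
s=ctrl.get_state()['position'];print(s)
t=cv2.imread('pics/top2.png');S=cv2.imread('pics/scene2.png')
a=proj('top',s+[0,0,-.02]);b=proj('scene',s+[0,0,0.01]);print(a,b)
cv2.imwrite('pics/z2.png',np.hstack([crop(t,*a,40,60,10),crop(S,*b,40,60,10)]))
E
```

```text
[ 0.47697029 -0.23798856  0.2917    ]
[0.44724623 0.00333841 0.03      ]
[ 0.77052192 -0.00642248  0.03      ]
[0.59592949 0.00267614 0.03      ]
time: 6.2
position: [0.4687, 0.219, 0.2637]
tool_rot: [2.961, 1.047, -0.001]
ft_force: [-0.2, -0.6, -5.9]
grip_width: 0.414
grip_force: 54.9
t 6.2 pos [0.4687 0.219  0.2637] yaw -51.07 tilt 0.06 F [-0.2 -0.6 -5.9] j [ 0.34  0.07 -0.85  1.69  0.05  1.41 -1.42]
move [0.0017 0.0001 0.0017] turn -0.0012
[0.46865079 0.21942622 0.26393715]
[160.14227928 261.60904863] [396.92635389 173.89392467]
```

View pics/z2.png

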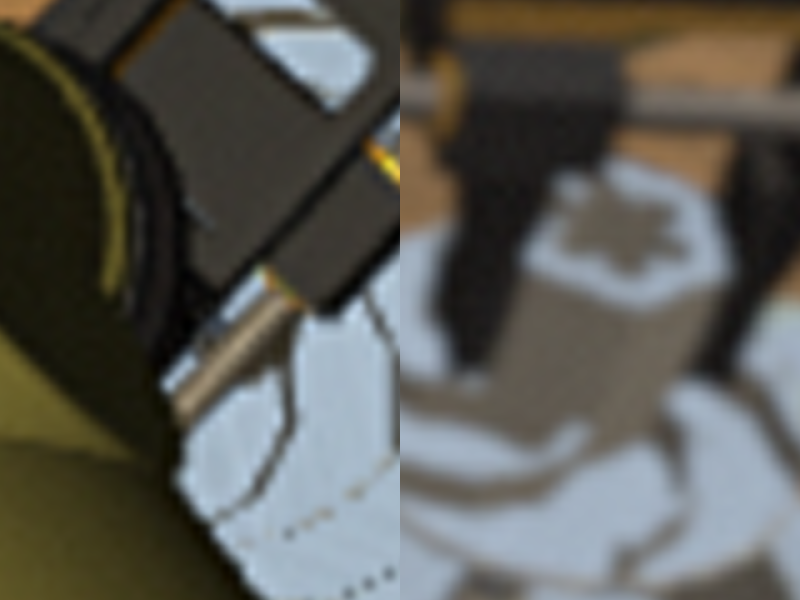

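```bash
python3 - <<'E'
from h import *
print(back('scene',399.6,167.0,.2919))
for p in[(389.2,193.0),(389.4,193.5),(389.6,194)]:print(back('scene',*p,.222))
I=cv2.imread('pics/scene0.png');cv2.imwrite('pics/tip.png',np.hstack([crop(I,386,203,26,32,15),crop(cv2.imread('pics/top0.png'),168,262,26,32,15)]))
E
```

```text
[0.46891822 0.21953353 0.2919    ]
[0.46995024 0.2190847  0.222     ]
[0.47088078 0.22003704 0.222     ]
[0.47180907 0.22098707 0.222     ]
```

View pics/tip.png

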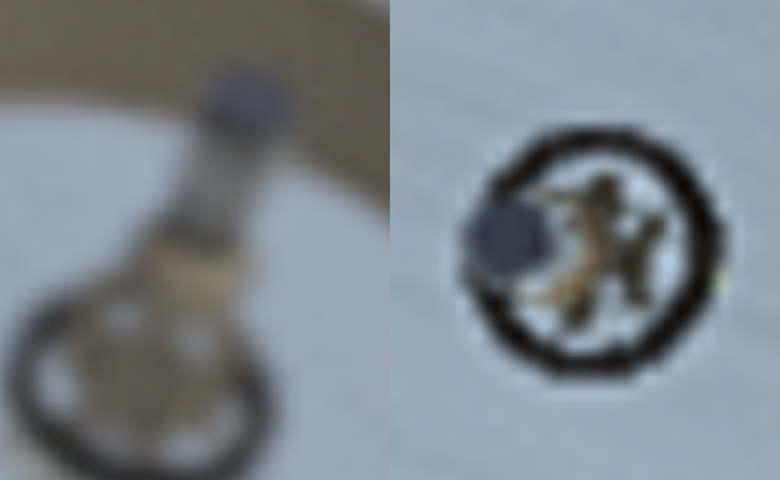

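Scene crop: tip ellipse centre at (389.7,193.9); hub measured with the same camera agrees with the TCP within 0.5 mm. Shaft target ≈ (0.471, 0.2203). Descending over the thread.

To row units: 0.036 m / 0.5 = 0.072, 0.0024 m / 0.5 = 0.0048.

```bash
echo '{"ticks": [[0.002, 0.0006, 0, 0, 0], [0.0048, 0.0014, 0.01, 0, 0], [0.0048, 0.0014, 0.024, 0, 0], [0.0048, 0.0014, 0.04, 0, 0], [0.0048, 0.0014, 0.052, 0, 0], [0.0048, 0.0014, 0.064, 0, 0], [0.0048, 0.0014, 0.072, 0, 0], [0.0048, 0.0014, 0.072, 0, 0], [0.0048, 0.0014, 0.072, 0, 0]]}' > mv.in && python3 inch.py mv.in
python3 st.py .471 .2203 .217 -51
```

```text
time: 7.2
position: [0.4708, 0.2216, 0.2281]
tool_rot: [2.961, 1.05, 0.0]
ft_force: [0.6, -0.8, -5.3]
grip_width: 0.408
grip_force: 54.9
t 7.2 pos [0.4708 0.2216 0.2281] yaw -50.93 tilt 0.0 F [ 0.6 -0.8 -5.3] j [ 0.32  0.1  -0.86  1.74  0.08  1.34 -1.44]
move [-0.0006  0.0011  0.0111] turn 0.0012
```

To row units: 0.011 m / 0.5 = 0.022, 0.009 m / 0.5 = 0.018.

```bash
echo '{"ticks": [[0, 0, 0.006, 0, 0], [0, 0.0006, 0.012, 0, 0], [0, 0.0006, 0.018, 0, 0], [0, 0.0006, 0.022, 0, 0], [0, 0.0006, 0.022, 0, 0], [0, 0.0006, 0.022, 0, 0]]}' > mv.in && python3 inch.py mv.in
python3 st.py .471 .2203 .212 -51;echo '{"ticks": [[0, 0, 0.002, 0, 0], [0, 0, 0.004, 0, 0], [0, 0, 0.006, 0, 0], [0, 0, 0.008, 0, 0], [0, 0, 0.008, 0, 0]]}' > mv.in && python3 inch.py mv.in
python3 st.py .471 .2203 .204 -51
```

```text
time: 7.8
position: [0.4709, 0.2213, 0.217]
tool_rot: [2.961, 1.05, -0.0]
ft_force: [-0.5, -0.0, -5.5]
grip_width: 0.413
grip_force: 54.9
t 7.8 pos [0.4709 0.2213 0.217 ] yaw -50.93 tilt 0.0 F [-0.5 -0.  -5.5] j [ 0.32  0.11 -0.86  1.75  0.08  1.32 -1.44]
move [-0.0006  0.0008  0.005 ] turn 0.0012
time: 8.3
position: [0.4708, 0.2212, 0.2128]
tool_rot: [2.961, 1.05, -0.001]
ft_force: [0.3, 1.1, -4.6]
grip_width: 0.413
grip_force: 54.9
t 8.3 pos [0.4708 0.2212 0.2128] yaw -50.94 tilt 0.02 F [ 0.3  1.1 -4.6] j [ 0.32  0.11 -0.86  1.76  0.09  1.31 -1.45]
move [-0.0004  0.0008  0.0088] turn 0.0011
```

To row units: 0.003 m / 0.5 = 0.006, 0.002 m / 0.5 = 0.004.

```bash
echo '{"ticks": [[0, 0, 0.002, 0, 0], [0, 0, 0.004, 0, 0], [0, 0, 0.006, 0, 0], [0, 0, 0.006, 0, 0]]}' > mv.in && python3 inch.py mv.in; echo '{"ticks": [[0, 0, 0.002, 0, 0], [0, 0, 0.004, 0, 0], [0, 0, 0.006, 0, 0], [0, 0, 0.006, 0, 0]]}' > mv.in && python3 inch.py mv.in
python3 st.py .471 .2203 .204 -51
```

```text
time: 8.7
position: [0.4708, 0.2214, 0.2098]
tool_rot: [-2.961, -1.051, 0.0]
ft_force: [0.3, -0.0, -5.4]
grip_width: 0.404
grip_force: 54.9
time: 9.1
position: [0.4708, 0.2214, 0.2068]
tool_rot: [-2.961, -1.051, 0.0]
ft_force: [-0.3, 1.6, -6.2]
grip_width: 0.407
grip_force: 54.9
t 9.1 pos [0.4708 0.2214 0.2068] yaw -50.93 tilt 0.02 F [-0.3  1.6 -6.2] j [ 0.32  0.12 -0.86  1.77  0.09  1.3  -1.45]
move [-0.0005  0.001   0.0028] turn 0.0013
```

Well on the pilot with hardly any side force. On to the spline ends, slowly.

To row units: 0.0025 m / 0.5 = 0.005, 0.002 m / 0.5 = 0.004.

```bash
echo '{"ticks": [[0, 0, 0.002, 0, 0], [0, 0, 0.004, 0, 0], [0, 0, 0.005, 0, 0], [0, 0, 0.005, 0, 0]]}' > mv.in && python3 inch.py mv.in; echo '{"ticks": [[0, 0, 0.001, 0, 0], [0, 0, 0.002, 0, 0], [0, 0, 0.002, 0, 0]]}' > mv.in && python3 inch.py mv.in;echo '{"ticks": [[0, 0, 0.001, 0, 0], [0, 0, 0.002, 0, 0], [0, 0, 0.002, 0, 0]]}' > mv.in && python3 inch.py mv.in
```

```text
time: 9.5
position: [0.4708, 0.2214, 0.2044]
tool_rot: [-2.961, -1.051, 0.0]
ft_force: [-0.5, 1.4, -5.5]
grip_width: 0.411
grip_force: 54.9
time: 9.8
position: [0.4708, 0.2214, 0.2035]
tool_rot: [-2.961, -1.05, 0.0]
ft_force: [-0.8, 1.4, -5.4]
grip_width: 0.41
grip_force: 54.9
time: 10.1
position: [0.4708, 0.2214, 0.2025]
tool_rot: [-2.961, -1.05, 0.0]
ft_force: [-0.9, 2.3, -4.3]
grip_width: 0.412
grip_force: 54.9
```

To row units: 0.0015 m / 0.5 = 0.003, 0.001 m / 0.5 = 0.002.

```bash
for i in 1; do echo '{"ticks": [[0, 0, 0.001, 0, 0], [0, 0, 0.002, 0, 0], [0, 0, 0.003, 0, 0], [0, 0, 0.003, 0, 0]]}' > mv.in && python3 inch.py mv.in; done; python3 st.py .471 .2203 .18 -51
```

```text
time: 10.5
position: [0.4708, 0.2214, 0.2009]
tool_rot: [-2.961, -1.05, 0.0]
ft_force: [-2.2, 2.0, -4.6]
grip_width: 0.408
grip_force: 54.9
t 10.5 pos [0.4708 0.2214 0.2009] yaw -50.93 tilt 0.01 F [-2.2  2.  -4.6] j [ 0.32  0.12 -0.86  1.78  0.1   1.29 -1.45]
move [-0.0006  0.0009  0.0209] turn 0.0012
```

It went past the spline ends with no axial force, so the splines are meshed. I'll ease the side force slightly and slide down.

To row units: 0.005 m / 0.5 = 0.01, -0.0004 m / 0.5 = -0.0008.

```bash
echo '{"ticks": [[0, -0.0008, 0, 0, 0], [0, -0.0008, 0.003, 0, 0], [0, -0.0008, 0.006, 0, 0], [0, -0.0008, 0.009, 0, 0], [0, -0.0008, 0.01, 0, 0]]}' > mv.in && python3 inch.py mv.in; echo '{"ticks": [[0, 0, 0.003, 0, 0], [0, 0, 0.006, 0, 0], [0, 0, 0.009, 0, 0], [0, 0, 0.01, 0, 0]]}' > mv.in && python3 inch.py mv.in;python3 st.py .471 .2203 .18 -51
```

```text
time: 11.0
position: [0.4707, 0.2214, 0.1958]
tool_rot: [2.961, 1.05, -0.0]
ft_force: [-1.1, 0.9, -3.7]
grip_width: 0.406
grip_force: 54.9
time: 11.4
position: [0.4707, 0.2214, 0.1908]
tool_rot: [2.961, 1.05, -0.0]
ft_force: [-0.7, 0.8, -4.8]
grip_width: 0.407
grip_force: 54.9
t 11.4 pos [0.4707 0.2214 0.1908] yaw -50.94 tilt 0.02 F [-0.7  0.8 -4.8] j [ 0.31  0.13 -0.86  1.79  0.1   1.27 -1.46]
move [-0.0004  0.0011  0.0108] turn 0.0011
```

To row units: 0.005 m / 0.5 = 0.01, 0.0045 m / 0.5 = 0.009.

```bash
echo '{"ticks": [[0, 0, 0.003, 0, 0], [0, 0, 0.006, 0, 0], [0, 0, 0.009, 0, 0], [0, 0, 0.01, 0, 0]]}' > mv.in && python3 inch.py mv.in; echo '{"ticks": [[0, 0, 0.002, 0, 0], [0, 0, 0.004, 0, 0], [0, 0, 0.006, 0, 0], [0, 0, 0.006, 0, 0]]}' > mv.in && python3 inch.py mv.in;python3 st.py .471 .2203 .18 -51
```

```text
time: 11.8
position: [0.4706, 0.2214, 0.1858]
tool_rot: [2.961, 1.05, -0.0]
ft_force: [-1.4, 0.8, -4.9]
grip_width: 0.409
grip_force: 54.9
time: 12.2
position: [0.4708, 0.2216, 0.1837]
tool_rot: [2.96, 1.05, 0.0]
ft_force: [-3.7, -0.6, 4.4]
grip_width: 0.408
grip_force: 54.9
t 12.2 pos [0.4708 0.2216 0.1837] yaw -50.93 tilt 0.04 F [-3.7 -0.6  4.4] j [ 0.31  0.14 -0.86  1.8   0.11  1.25 -1.46]
move [-0.0006  0.0011  0.0037] turn 0.0011
```

```bash
for z in 1; do echo '{"ticks": [[0, 0, 0.001, 0, 0], [0, 0, 0.002, 0, 0], [0, 0, 0.002, 0, 0]]}' > mv.in && python3 inch.py mv.in;echo '{"ticks": [[0, 0, 0.001, 0, 0], [0, 0, 0.002, 0, 0], [0, 0, 0.002, 0, 0]]}' > mv.in && python3 inch.py mv.in;echo '{"ticks": [[0, 0, 0.001, 0, 0], [0, 0, 0.002, 0, 0], [0, 0, 0.002, 0, 0]]}' > mv.in && python3 inch.py mv.in; done | grep -v -e tool -e width
```

```text
time: 12.5
position: [0.4708, 0.2215, 0.1825]
ft_force: [-3.5, -0.6, 5.0]
grip_force: 54.9
time: 12.8
position: [0.4708, 0.2215, 0.1817]
ft_force: [-4.9, -2.0, 5.7]
grip_force: 54.9
time: 13.1
position: [0.4708, 0.2215, 0.1808]
ft_force: [-4.6, -1.6, 8.5]
grip_force: 54.9
```

To row units: 0.0005 m / 0.5 = 0.001.

```bash
(echo '{"ticks": [[0, 0, 0.001, 0, 0], [0, 0, 0.001, 0, 0]]}' > mv.in && python3 inch.py mv.in;echo '{"ticks": [[0, 0, 0.001, 0, 0], [0, 0, 0.001, 0, 0]]}' > mv.in && python3 inch.py mv.in;echo '{"ticks": [[0, 0, 0.001, 0, 0], [0, 0, 0.001, 0, 0]]}' > mv.in && python3 inch.py mv.in) | grep -v -e tool -e width
```

```text
time: 13.3
position: [0.4708, 0.2216, 0.1804]
ft_force: [-5.4, -1.3, 7.8]
grip_force: 54.9
time: 13.5
position: [0.4708, 0.2216, 0.18]
ft_force: [-5.1, -1.8, 8.2]
grip_force: 54.9
time: 13.7
position: [0.4708, 0.2216, 0.18]
ft_force: [-5.6, -1.7, 12.0]
grip_force: 54.9
```

To row units: 0.0005 m / 0.5 = 0.001, -0.0003 m / 0.5 = -0.0006.

```bash
(echo '{"ticks": [[-0.0006, -0.0006, 0.0006, 0, 0], [-0.0006, -0.0006, 0.001, 0, 0], [-0.0006, -0.0006, 0.001, 0, 0], [-0.0006, -0.0006, 0.001, 0, 0]]}' > mv.in && python3 inch.py mv.in;echo '{"ticks": [[0, 0, 0.0006, 0, 0], [0, 0, 0.0006, 0, 0], [0, 0, 0.0006, 0, 0]]}' > mv.in && python3 inch.py mv.in) | grep -v -e tool -e width
python3 - <<'E'
from h import *
I=ctrl.get_image('scene')[:,:,::-1];cv2.imwrite('pics/s3.png',np.ascontiguousarray(crop(np.ascontiguousarray(I),388,205,60,50,10)))
E
```

```text
time: 14.1
position: [0.4708, 0.2216, 0.1799]
ft_force: [-5.9, -2.8, 12.7]
grip_force: 54.9
time: 14.4
position: [0.4708, 0.2216, 0.1799]
ft_force: [-6.5, -3.6, 16.1]
grip_force: 54.9
```

View pics/s3.png

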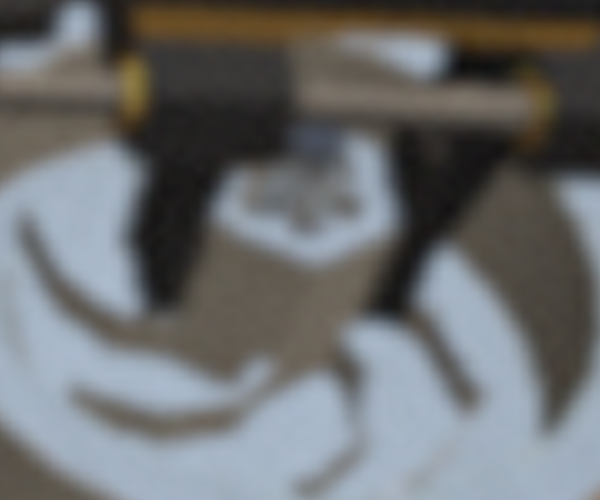

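The tip stands out of the hub (around crop pixel (315,140)), and the tool stays at z = 0.180 while the force rises: it's on the shoulder with about 21 N of press. Handing in.

```bash
echo '{"ticks": [[0, 0, 0, 0, 0], [0, 0, 0, 0, 0], [0, 0, 0, 0, 0]]}' > mv.in && python3 inch.py mv.in; python3 -c "
from bench import ctrl
print(ctrl.close_job())"
```

```text
time: 14.75
position: [0.4708, 0.2216, 0.1799]
tool_rot: [2.96, 1.049, 0.002]
ft_force: [-6.9, -3.3, 15.1]
grip_width: 0.408
grip_force: 54.9
the job is handed in; nothing more can be done
None
```

The impeller is meshed on the shaft and held home against the seal with about 20 N of press, and I handed the job in at 14.75 s; the judge's result was not shown.

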